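# Draw out the tray with the yellow tea

### The job

Both trays of the tea rack have been left a little way out. With a fingertip hooked behind its front lip, draw the tray that holds the yellow tea box out to its stop, and push the tray with the blue tea box fully home. Nothing is to be pinched or lifted: leave the tea boxes lying untouched in their trays, do not squeeze a lip between the fingers, and leave everything else on the worktop where it stands.

Things in the scene. Friction and masses are not known exactly. Their poses are not given: they have to be found in the camera images.
- rack: low dark wooden rack fixed on the worktop, 216 mm (its x) by 354 mm (its y), with two lighter brown wooden open-topped trays side by side on rails. Origin: centre of its underside on the worktop. Its x axis points to its back board (54 mm high), -x to the lips at its open front, about towards the robot; z up. Rails are 32 mm high. It stands turned by up to 0.25 rad
- tray_left (a joint): slide of the left tray (the one on the rack's +y side, seen from the robot on the left): 0 m = fully home, 0.12 m = drawn out to its firm end stop, growing as the tray comes out along the rack's own -x. Runs stiffly with about 2 N of friction, stays where it is left, cannot be lifted. Starts 12 to 35 mm out
- tray_right (a joint): slide of the right tray (the one on the rack's -y side, seen from the robot on the right): 0 m = fully home, 0.12 m = drawn out to its firm end stop, growing as the tray comes out along the rack's own -x. Runs stiffly with about 2 N of friction, stays where it is left, cannot be lifted. Starts 12 to 35 mm out
- lip_left_top (a point): moves with the left tray: middle of the top edge of its upright front lip. The lip is 12 mm thick along the rack's x (this point is midway, 6 mm from either face), 160 mm long along the rack's y; its top is 48 mm above the worktop and 33 mm above the tray's inner floor; its outside face is dark wood, its inside face lighter brown like the tray. Behind it (towards the rack's +x) the tray is empty for at least 70 mm before the tea box
- lip_right_top (a point): moves with the right tray: middle of the top edge of its upright front lip. The lip is 12 mm thick along the rack's x (this point is midway, 6 mm from either face), 160 mm long along the rack's y; its top is 48 mm above the worktop and 33 mm above the tray's inner floor; its outside face is dark wood, its inside face lighter brown like the tray. Behind it (towards the rack's +x) the tray is empty for at least 70 mm before the tea box
- floor_left (a point): moves with the left tray: centre of its inner floor, 15 mm above the worktop. The inside measures 189 mm along the rack's x and 152 mm along its y; side and rear walls are 4 mm thick and stand 17 mm above the floor
- floor_right (a point): moves with the right tray: centre of its inner floor, 15 mm above the worktop. The inside measures 189 mm along the rack's x and 152 mm along its y; side and rear walls are 4 mm thick and stand 17 mm above the floor
- tea_yellow: yellow card tea box with green marks, 62x138x30 mm, about 0.09 kg, loose in one of the two trays (which one varies), its long side about along the rack's y; origin: centre of its underside
- tea_blue: blue and white card tea box, 60x128x22 mm, about 0.09 kg, loose in the other tray, lying the same way; origin: centre of its underside
- mug: speckled pale green mug, 86x129x128 mm, bystander at the left; origin: centre of its underside
- honey_jar: jar of honey with a green cap, 52x53x98 mm, bystander at the left; origin: centre of its underside
- snack_blue: blue snack pack, 38x87x14 mm, bystander lying at the right; origin: centre of its underside
- snack_gold: gold snack pack, 40x75x16 mm, bystander lying at the right; origin: centre of its underside
There are look-alikes about, which are no part of the job. Of the things like the tea_yellow, leave any that is black, brown or orange; of the rest the larger one is meant.

How it is judged:
By the outcome, as a careful person would: the job done as asked, in the order asked, and still so for the second after the job is handed in, with the robot touching nothing.
It also fails if it takes over 43 s, if anything falls off the work surface, if the arm or the gripper's body presses on something with over 40 N, if the wrist force passes 120 N, or if a joint passes its speed limit or range.

### The arm

A 6-joint arm with a two-finger parallel gripper is mounted at the origin on a cart in front of the work surface, level with it; the furniture and walls round the work are solid. World frame = base frame: x ahead of the robot, y to its left, z up, the work surface at z = 0. Lengths are in mm, angles in rad, forces in N, time in s.
With the tool pointing down it reaches from about 400 to 825 mm from the base axis. Payload 7 kg.
Tool frame: the origin (TCP) lies midway between the tips of the shut fingers; the grasp point (between the pads) lies 19 mm behind it; z points along the fingers, y is the line along which they close (so a half turn about z gives the same grasp; the last joint's range is limited). The gripper opens to 88 mm and grips with 3 to 60 N. Pads are 19 mm wide; open, the fingers measure 130 mm over their backs; the gripper's body (78 mm by 193 mm) begins 47 mm behind the grasp point.
Start: joints at [1.453, 0.359, 0.012, 0, -1.224, -0.288], TCP at [266.465, 620.155, 226.561] pointing down, gripper open.
Joint ranges: [-3.07, 3.07], [-1.43, 2.12], [-1.02, 1.25], [-3.03, 1.67], [-3.05, -0], [-3.03, 3.03]. Speed limits (rad/s): [2.39, 2.39, 3.01, 3.14, 3.14, 3.14].

### API

Orientations are given as a unit quaternion [w, x, y, z].
In Python, from plant import arm, snapshot, camera_model gives the robot as it stands.
- The arm moves only by the tool carry_out, never from a script. Its argument "moves" is a list of rows, each an object of numbers: "dx", "dy", "dz": the shift along the world's x, y, z as a fraction of full scale; "rx", "ry", "rz": the turn, a rotation vector about the world's x, y, z as a fraction of full scale; "claw": the closure in counts, from 0 (fully open) to 255 (shut). A call has 1 to 10 rows; each row shifts and turns the commanded pose from where the row before left it; what a row does not reach is not made up. Full scale, the value 1, is 2 cm for a shift and 6 degrees for a turn. A row lasts 1/12 s, in which the tool goes at most 41.7 mm and 7.16 degrees, less where a joint would pass 70% of its speed; a pose out of reach is approached as far as the arm can. A call with a number of a shift or a turn outside -1 to 1 is refused whole. A call with a gripper value outside its range is refused whole. The fingers move at their own pace and stop on an object; "squeeze" is the grip in N (left out, the last holds). Time passes only in rows, so rows that do not move let the fingers close. It gives the time, the measured TCP pose, the force, the opening and the grip force at its end, in the units of the state.
- arm.get_obs(): the state, without advancing time (a new reading comes with each control period).
- snapshot(name): name is "scene" or "side" or "wrist"; returns the picture (384x512x3 uint8, blue, green, red); there is no depth.
- camera_model(name): a dict with "mtx" (3x3 intrinsics, pixels), "dist_coeffs" ([k1, k2, p1, p2, k3] as OpenCV has them; the pictures are not rectified), "T" (4x4, takes a point from camera to world coordinates). Camera axes: x right, y down, z forward; pixel columns grow to the right and rows downward; lengths in mm; the calibration is good to about 2 mm. A picture is of the moment at which its call begins: read the wrist's pose just before it. camera_model takes no time and is no camera call; for the wrist camera it gives the pose at the moment of the call.
- arm.close_job(): hands the job in; it is judged then, once.
The state is a dict: "t": time; "q": joint angles; "qvel": joint speeds; "tau": joint torques, N m; "eef_pos": TCP position; "eef_rot": TCP orientation; "force": force on the tool from outside, world axes, zero at the start; "wrist_torque": the same for the moment, N m; "width": opening from 0.0 (shut) to 1.0 (fully open); "finger_force": force on a finger pad.
Only numpy, scipy, OpenCV 4.12 (cv2) and the standard library are available. Lean on these libraries where they do the work, as an engineer would, in place of code of your own. Each camera call takes 0.05 s, during which the arm holds its last target. There are 200 camera calls.

## Working session

There is one attempt and no reset: what is moved stays moved. The work goes in short steps, Python scripts to look and compute and a tool call to move; the robot and the scene stay as the last step left them, time stands still between calls to the robot, and variables do not carry over. Pictures are saved under pics/ and viewed, at most 10 in all, crops included, and the job is handed in when it is done.

Besides the shell and the picture viewer there is one more tool, called after ">>>" by a JSON object that holds its "method" and its "body". carry_out: Moves the arm, as the interface text tells. Its arguments: {"type":"object","properties":{"moves":{"type":"array","items":{"type":"object","properties":{"dx":{"type":"number"},"dy":{"type":"number"},"dz":{"type":"number"},"rx":{"type":"number"},"ry":{"type":"number"},"rz":{"type":"number"},"claw":{"type":"number"}}}},"squeeze":{"type":"number"}},"required":["moves"]}

```bash
mkdir -p pics
python3 - <<'E'
from plant import arm,snapshot,camera_model
import cv2
for n in("scene","side"):
    cv2.imwrite(f"pics/{n}0.png",snapshot(n)); print(n,camera_model(n))
o=arm.get_obs();print(o['t'],o['eef_pos'],o['eef_rot'],o['force'],o['width'])
E
```

```text
scene {'mtx': array([[483.99835939,   0.        , 259.14791458],
       [  0.        , 483.99835939, 187.00488016],
       [  0.        ,   0.        ,   1.        ]]), 'dist_coeffs': array([0.0584911, 0.       , 0.       , 0.       , 0.       ]), 'T': array([[ 8.58803736e-01, -3.77718436e-01,  3.46099590e-01,
        -1.00570244e+02],
       [-5.12286610e-01, -6.27484163e-01,  5.86366826e-01,
        -1.07881831e+03],
       [-4.30954905e-03, -6.80876206e-01, -7.32385841e-01,
         1.45288558e+03],
       [ 0.00000000e+00,  0.00000000e+00,  0.00000000e+00,
         1.00000000e+00]])}
side {'mtx': array([[450.23450574,   0.        , 261.06910771],
       [  0.        , 450.23450574, 195.37826904],
       [  0.        ,   0.        ,   1.        ]]), 'dist_coeffs': array([0.06118491, 0.        , 0.        , 0.        , 0.        ]), 'T': array([[ 6.78732679e-01, -3.51342252e-01,  6.44888031e-01,
        -4.95821355e+02],
       [-7.34165202e-01, -3.46123271e-01,  5.84123392e-01,
        -8.86061604e+02],
       [ 1.79835269e-02, -8.69917986e-01, -4.92868431e-01,
         8.80915487e+02],
       [ 0.00000000e+00,  0.00000000e+00,  0.00000000e+00,
         1.00000000e+00]])}
0.1 [266.30999378 619.76730617 225.74013397] [ 7.29295085e-04  9.79476011e-01 -2.01559435e-01 -7.87409450e-05] [0.04821913 0.27869129 0.85160406] 0.9999560235522068
```

View pics/scene0.png

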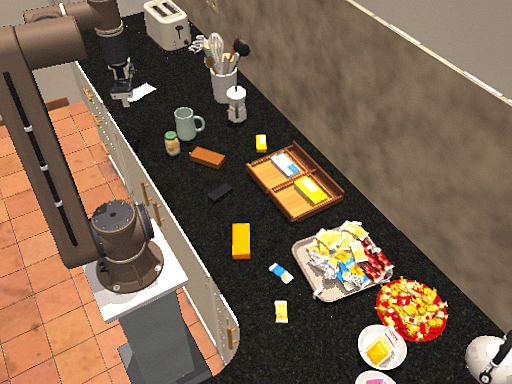

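View pics/side0.png

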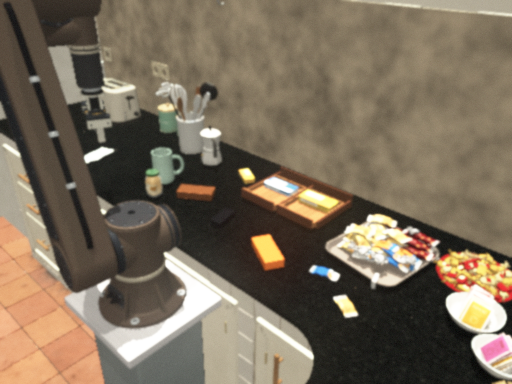

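The rack sits at about (295,182) in the scene view, with the yellow box in the right tray at (311,190) and the blue box in the left tray at (286,165). I'll look at it enlarged.

```bash
python3 - <<'E'
import cv2
a=cv2.imread("pics/scene0.png")[135:230,240:350]
cv2.imwrite("pics/c1.png",cv2.resize(a,None,fx=6.3,fy=6.3,interpolation=cv2.INTER_CUBIC))
E
cat > h.py <<'E'
import numpy as np,cv2
from plant import arm,snapshot,camera_model
def ray(name,uv,z,m=None):
    m=m or camera_model(name)
    uv=np.array(uv,float).reshape(-1,1,2)
    n=cv2.undistortPoints(uv,m['mtx'],m['dist_coeffs']).reshape(-1,2)
    d=np.c_[n,np.ones(len(n))]@m['T'][:3,:3].T
    o=m['T'][:3,3]
    return o+d*((z-o[2])/d[:,2])[:,None]
E
```

```text
(no output)
```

View pics/c1.png

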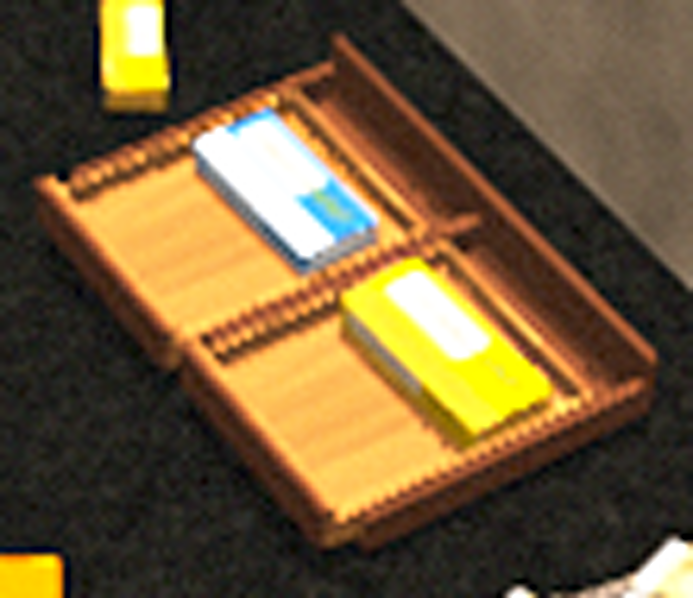

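The crop shows the left lip's top running from (45,185) to (175,345), the right lip's from (190,355) to (330,522), and the back board's top from (338,38) to (655,357). Both trays are slightly out.

Run:
```python
from h import *
c=lambda p:[[240+(x+.5)/6.3-.5,135+(y+.5)/6.3-.5] for x,y in p]
L=ray("scene",c([(45,185),(175,345),(190,355),(330,522)]),48);B=ray("scene",c([(338,38),(655,357)]),54)
print(L.round(),B.round())
d=B[0]-B[1];print("yaw",np.arctan2(-d[0],d[1]),np.linalg.norm(d)); d=L[0]-L[3];print(np.arctan2(-d[0],d[1]),np.linalg.norm(d))
print("orange,brown,black,alike",ray("scene",[[241,240],[208,157],[219,192],[261,143]],15).round())
print(camera_model("wrist"))
```

```text
[[ 586.  185.   48.]
 [ 585.   18.   48.]
 [ 588.    6.   48.]
 [ 589. -151.   48.]] [[ 827.  200.   54.]
 [ 831. -148.   54.]]
yaw 0.011339922686196631 348.67656848010904
0.008333969629299266 335.5388563040386
orange,brown,black,alike [[ 385. -122.   15.]
 [ 481.  337.   15.]
 [ 427.  132.   15.]
 [ 722.  297.   15.]]
{'mtx': array([[286.77569136,   0.        , 256.70721881],
       [  0.        , 286.77569136, 193.55530245],
       [  0.        ,   0.        ,   1.        ]]), 'dist_coeffs': array([0.00501535, 0.        , 0.        , 0.        , 0.        ]), 'T': array([[-3.95201535e-01, -8.78009206e-01, -2.70028852e-01,
         3.39903149e+02],
       [-9.18593479e-01,  3.78165882e-01,  1.14789315e-01,
         5.88726781e+02],
       [ 1.32962369e-03,  2.93411656e-01, -9.55985268e-01,
         3.85382977e+02],
       [ 0.00000000e+00,  0.00000000e+00,  0.00000000e+00,
         1.00000000e+00]])}
```

>>> {"method": "carry_out", "body": {"moves": [{"dx": 0.5,"dy": -1,"rz": 0.2,"claw": 255},{"dx": 0.5,"dy": -1,"rz": 0.2,"claw": 255},{"dx": 0.5,"dy": -1,"rz": 0.2,"claw": 255},{"dx": 0.5,"dy": -1,"rz": 0.2,"claw": 255},{"dx": 0.5,"dy": -1,"rz": 0.2,"claw": 255},{"dx": 0.5,"dy": -1,"rz": 0.2,"claw": 255},{"dx": 0.5,"dy": -1,"rz": 0.2,"claw": 255},{"dx": 0.5,"dy": -1,"rz": 0.2,"claw": 255},{"dx": 0.5,"dy": -1,"rz": 0.2,"claw": 255},{"dx": 0.5,"dy": -1,"rz": 0.2,"claw": 255}]}}

```text
validation failed for argument at $.mo...
```

>>> {"method": "carry_out", "body": {"moves": [{"dx": 0.5,"dy": -1.0,"dz": 0.0,"rx": 0.0,"ry": 0.0,"rz": 0.2,"claw": 255},{"dx": 0.5,"dy": -1.0,"dz": 0.0,"rx": 0.0,"ry": 0.0,"rz": 0.2,"claw": 255}]}}

```text
t: 0.27
eef_pos: [286.1, 579.9, 225.3]
eef_rot: [0.001, 0.984, -0.18, -0.0]
force: [0.3, -1.0, -0.2]
width: 0.906
finger_force: 0.0
```

>>> {"method": "carry_out", "body": {"moves": [{"dx": 0.5,"dy": -1,"dz": 0,"rx": 0,"ry": 0,"rz": 0.2,"claw": 255},{"dx": 0.5,"dy": -1,"dz": 0,"rx": 0,"ry": 0,"rz": 0.2,"claw": 255},{"dx": 0.5,"dy": -1,"dz": 0,"rx": 0,"ry": 0,"rz": 0.2,"claw": 255},{"dx": 0.5,"dy": -1,"dz": 0,"rx": 0,"ry": 0,"rz": 0.2,"claw": 255},{"dx": 0.5,"dy": -1,"dz": 0,"rx": 0,"ry": 0,"rz": 0.2,"claw": 255},{"dx": 0.5,"dy": -1,"dz": 0,"rx": 0,"ry": 0,"rz": 0.2,"claw": 255},{"dx": 0.5,"dy": -1,"dz": 0,"rx": 0,"ry": 0,"rz": 0.2,"claw": 255},{"dx": 0.5,"dy": -1,"dz": 0,"rx": 0,"ry": 0,"rz": 0.2,"claw": 255},{"dx": 0.5,"dy": -1,"dz": 0,"rx": 0,"ry": 0,"rz": 0.2,"claw": 255},{"dx": 0.5,"dy": -1,"dz": 0,"rx": 0,"ry": 0,"rz": 0.2,"claw": 255}]}}

```text
t: 1.1
eef_pos: [386.6, 378.9, 226.3]
eef_rot: [0.0, 0.997, -0.077, -0.0]
force: [-0.4, 0.3, -0.3]
width: 0.145
finger_force: 0.0
```

>>> {"method": "carry_out", "body": {"moves": [{"dx": 0.5,"dy": -1,"dz": 0,"rx": 0,"ry": 0,"rz": 0.2,"claw": 255},{"dx": 0.5,"dy": -1,"dz": 0,"rx": 0,"ry": 0,"rz": 0.2,"claw": 255},{"dx": 0.5,"dy": -1,"dz": 0,"rx": 0,"ry": 0,"rz": 0.2,"claw": 255},{"dx": 0.5,"dy": -1,"dz": 0,"rx": 0,"ry": 0,"rz": 0.2,"claw": 255},{"dx": 0.5,"dy": -1,"dz": 0,"rx": 0,"ry": 0,"rz": 0.2,"claw": 255},{"dx": 0.5,"dy": -1,"dz": 0,"rx": 0,"ry": 0,"rz": 0.2,"claw": 255},{"dx": 0.5,"dy": -1,"dz": 0,"rx": 0,"ry": 0,"rz": 0.2,"claw": 255},{"dx": 0.5,"dy": -1,"dz": 0,"rx": 0,"ry": 0,"rz": 0,"claw": 255},{"dx": 0.5,"dy": -1,"dz": 0,"rx": 0,"ry": 0,"rz": 0,"claw": 255},{"dx": 0.5,"dy": -1,"dz": 0,"rx": 0,"ry": 0,"rz": 0,"claw": 255}]}}

```text
t: 1.93
eef_pos: [486.6, 179.0, 226.4]
eef_rot: [0.0, 1.0, -0.004, -0.0]
force: [0.3, -0.8, 0.4]
width: 0.003
finger_force: 0.0
```

>>> {"method": "carry_out", "body": {"moves": [{"dx": 0.5,"dy": -1,"dz": 0,"rx": 0,"ry": 0,"rz": 0,"claw": 255},{"dx": 0.5,"dy": -1,"dz": 0,"rx": 0,"ry": 0,"rz": 0,"claw": 255},{"dx": 0.5,"dy": -1,"dz": 0,"rx": 0,"ry": 0,"rz": 0,"claw": 255},{"dx": 0.5,"dy": -1,"dz": 0,"rx": 0,"ry": 0,"rz": 0,"claw": 255},{"dx": 0.5,"dy": -1,"dz": 0,"rx": 0,"ry": 0,"rz": 0,"claw": 255},{"dx": 0.5,"dy": -1,"dz": 0,"rx": 0,"ry": 0,"rz": 0,"claw": 255},{"dx": 0.5,"dy": -1,"dz": 0,"rx": 0,"ry": 0,"rz": 0,"claw": 255},{"dx": 0.5,"dy": -1,"dz": 0,"rx": 0,"ry": 0,"rz": 0,"claw": 255},{"dx": 0.5,"dy": -1,"dz": 0,"rx": 0,"ry": 0,"rz": 0,"claw": 255},{"dx": 0.5,"dy": -1,"dz": 0,"rx": 0,"ry": 0,"rz": 0,"claw": 255}]}}

```text
t: 2.77
eef_pos: [586.6, -20.9, 226.2]
eef_rot: [0.0, 1.0, -0.004, -0.0]
force: [0.0, -0.4, -1.0]
width: 0.006
finger_force: 0.0
```

Run:
```python
from h import *
import pickle
o=arm.get_obs();m=camera_model("wrist")
cv2.imwrite("pics/w1.png",snapshot("wrist"));pickle.dump(m,open("m1.pkl","wb"))
print(o['t'],o['eef_pos'],o['eef_rot'],o['force'],o['width'],o['q'])
```

```text
2.7667 [586.60574684 -20.9314451  226.1893616 ] [ 1.68056048e-05  9.99992038e-01 -3.97583615e-03 -3.42397987e-04] [ 0.01868511 -0.39715049 -0.97947227] 0.005770062365616242 [ 2.97087362e-01  2.15680218e-01 -1.88220299e-01 -1.85875006e-04
 -1.16755978e+00  1.26583026e+00]
```

View pics/w1.png

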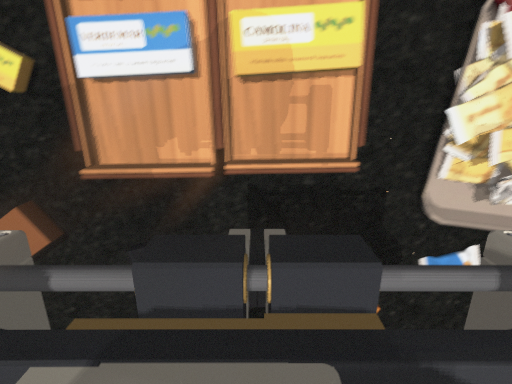

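The wrist view shows the left lip spanning (80,173)–(215,170) and the right lip (224,168)–(359,165). The yellow box's front edge is at row ~72. I'll locate the lip edges from the row profile.

Run:
```python
from h import *
import pickle
m=pickle.load(open("m1.pkl","rb"));im=cv2.imread("pics/w1.png")
for c in(240,340,95,200):
    print(c,[(r,*map(int,im[r,c])) for r in range(154,183,2)])
pts=[[224,168],[359,166],[80,173],[215,171]]
print(ray("wrist",pts,48,m).round(1)); print("tea fronts z45/37",ray("wrist",[[235,74],[363,68]],35,m).round(),ray("wrist",[[80,77],[192,72]],30,m).round())
print("orange far edge",ray("scene",[[234,224],[249,224],[249,258]],25).round())
c=cv2.resize(im[140:190,70:370],None,fx=2.6,fy=6,interpolation=cv2.INTER_CUBIC);cv2.imwrite("pics/w1c.png",c)
```

```text
240 [(154, 91, 140, 204), (156, 87, 134, 195), (158, 82, 126, 186), (160, 53, 78, 110), (162, 50, 72, 101), (164, 73, 110, 157), (166, 107, 163, 229), (168, 79, 118, 174), (170, 61, 82, 129), (172, 62, 84, 130), (174, 26, 36, 52), (176, 29, 32, 31), (178, 26, 28, 27), (180, 24, 23, 26), (182, 28, 28, 30)]
340 [(154, 95, 146, 212), (156, 98, 147, 213), (158, 64, 92, 133), (160, 46, 67, 96), (162, 69, 103, 149), (164, 100, 153, 220), (166, 87, 130, 189), (168, 55, 74, 115), (170, 58, 79, 124), (172, 39, 50, 73), (174, 30, 32, 31), (176, 36, 41, 42), (178, 35, 38, 38), (180, 33, 34, 35), (182, 24, 24, 20)]
95 [(154, 50, 73, 104), (156, 49, 72, 101), (158, 47, 68, 97), (160, 45, 66, 93), (162, 45, 65, 92), (164, 48, 67, 94), (166, 48, 71, 101), (168, 54, 80, 114), (170, 87, 133, 193), (172, 86, 130, 190), (174, 56, 80, 118), (176, 55, 74, 120), (178, 43, 56, 85), (180, 32, 34, 39), (182, 22, 27, 30)]
200 [(154, 109, 168, 233), (156, 109, 167, 232), (158, 98, 154, 222), (160, 94, 143, 210), (162, 78, 119, 176), (164, 49, 72, 102), (166, 50, 74, 105), (168, 89, 135, 199), (170, 98, 149, 216), (172, 67, 97, 146), (174, 58, 82, 129), (176, 52, 72, 111), (178, 38, 50, 64), (180, 34, 45, 60), (182, 40, 50, 65)]
[[ 595.1   18.5   48. ]
 [ 596.2 -143.1   48. ]
 [ 590.4  192.    48. ]
 [ 591.5   29.5   48. ]]
tea fronts z45/37 [[ 701.    3.   35.]
 [ 706. -141.   35.]] [[699. 182.  30.]
 [704.  53.  30.]]
orange far edge [[ 396.  -50.   25.]
 [ 444.  -79.   25.]
 [ 368. -212.   25.]]
```

View pics/w1c.png

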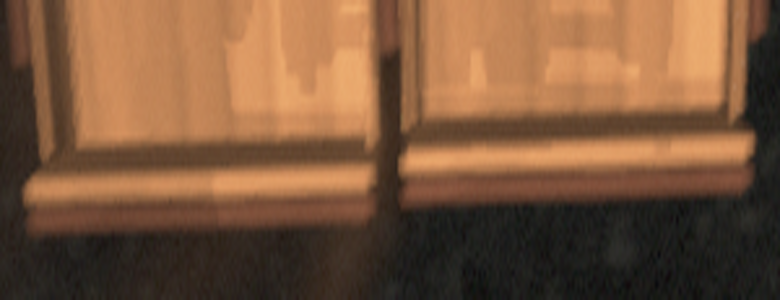

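The right lip's centre is at about (594,-62) with its inner face at x≈600, and the left lip's is at about (590,111). Next I descend with shut fingers behind the right lip.

>>> {"method": "carry_out", "body": {"moves": [{"dx": 0.7,"dy": -0.7,"dz": -0.5,"rx": 0,"ry": 0,"rz": 0,"claw": 255},{"dx": 0.6,"dy": -0.7,"dz": -1,"rx": 0,"ry": 0,"rz": 0,"claw": 255},{"dx": 0.6,"dy": -0.7,"dz": -1,"rx": 0,"ry": 0,"rz": 0,"claw": 255},{"dx": 0,"dy": 0,"dz": -1,"rx": 0,"ry": 0,"rz": 0,"claw": 255},{"dx": 0,"dy": 0,"dz": -1,"rx": 0,"ry": 0,"rz": 0,"claw": 255},{"dx": 0,"dy": 0,"dz": -1,"rx": 0,"ry": 0,"rz": 0,"claw": 255},{"dx": 0,"dy": 0,"dz": -1,"rx": 0,"ry": 0,"rz": 0,"claw": 255},{"dx": 0,"dy": 0,"dz": -1,"rx": 0,"ry": 0,"rz": 0,"claw": 255},{"dx": 0,"dy": 0,"dz": -0.7,"rx": 0,"ry": 0,"rz": 0,"claw": 255},{"dx": 0,"dy": 0,"dz": 0,"rx": 0,"ry": 0,"rz": 0,"claw": 255}]}}

```text
t: 3.65
eef_pos: [621.9, -62.1, 58.8]
eef_rot: [0.0, 1.0, -0.004, -0.003]
force: [0.4, -0.4, -0.5]
width: 0.0
finger_force: 0.0
```

Run:
```python
from h import *
cv2.imwrite("pics/w2.png",snapshot("wrist"));print(arm.get_obs()['eef_pos'])
```

```text
[623.09044156 -62.0260318   60.7577643 ]
```

View pics/w2.png

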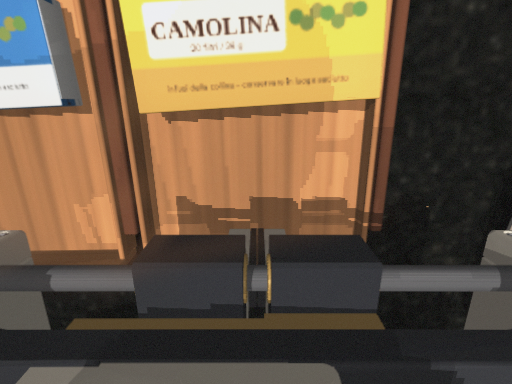

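The fingers hang over the empty floor between the lip, which the gripper hides, and the box's front edge at row ~105. I lower 35 mm and start drawing slowly.

>>> {"method": "carry_out", "body": {"moves": [{"dx": 0,"dy": 0,"dz": -0.6,"rx": 0,"ry": 0,"rz": 0,"claw": 255},{"dx": 0,"dy": 0,"dz": -0.6,"rx": 0,"ry": 0,"rz": 0,"claw": 255},{"dx": 0,"dy": 0,"dz": -0.5,"rx": 0,"ry": 0,"rz": 0,"claw": 255},{"dx": 0,"dy": 0,"dz": 0,"rx": 0,"ry": 0,"rz": 0,"claw": 255},{"dx": -0.3,"dy": 0,"dz": 0,"rx": 0,"ry": 0,"rz": 0,"claw": 255},{"dx": -0.3,"dy": 0,"dz": 0,"rx": 0,"ry": 0,"rz": 0,"claw": 255},{"dx": -0.2,"dy": 0,"dz": 0,"rx": 0,"ry": 0,"rz": 0,"claw": 255},{"dx": -0.2,"dy": 0,"dz": 0,"rx": 0,"ry": 0,"rz": 0,"claw": 255}]}}

```text
t: 4.37
eef_pos: [604.9, -61.7, 29.4]
eef_rot: [-0.0, 1.0, -0.004, 0.001]
force: [1.7, -0.3, -0.4]
width: 0.002
finger_force: 1.2
```

>>> {"method": "carry_out", "body": {"moves": [{"dx": -0.2,"dy": 0,"dz": 0,"rx": 0,"ry": 0,"rz": 0,"claw": 255},{"dx": -0.25,"dy": 0,"dz": 0,"rx": 0,"ry": 0,"rz": 0,"claw": 255},{"dx": -0.3,"dy": 0,"dz": 0,"rx": 0,"ry": 0,"rz": 0,"claw": 255},{"dx": -0.3,"dy": 0,"dz": 0,"rx": 0,"ry": 0,"rz": 0,"claw": 255},{"dx": -0.3,"dy": 0,"dz": 0,"rx": 0,"ry": 0,"rz": 0,"claw": 255},{"dx": -0.3,"dy": 0,"dz": 0,"rx": 0,"ry": 0,"rz": 0,"claw": 255},{"dx": -0.3,"dy": 0,"dz": 0,"rx": 0,"ry": 0,"rz": 0,"claw": 255},{"dx": -0.3,"dy": 0,"dz": 0,"rx": 0,"ry": 0,"rz": 0,"claw": 255},{"dx": -0.3,"dy": 0,"dz": 0,"rx": 0,"ry": 0,"rz": 0,"claw": 255},{"dx": -0.3,"dy": 0,"dz": 0,"rx": 0,"ry": 0,"rz": 0,"claw": 255}]}}

```text
t: 5.2
eef_pos: [546.9, -61.9, 28.6]
eef_rot: [0.0, 1.0, -0.004, 0.0]
force: [3.9, -0.0, 2.9]
width: 0.003
finger_force: 1.3
```

>>> {"method": "carry_out", "body": {"moves": [{"dx": -0.2,"dy": 0,"dz": 0,"rx": 0,"ry": 0,"rz": 0,"claw": 255},{"dx": -0.2,"dy": 0,"dz": 0,"rx": 0,"ry": 0,"rz": 0,"claw": 255},{"dx": -0.2,"dy": 0,"dz": 0,"rx": 0,"ry": 0,"rz": 0,"claw": 255},{"dx": -0.2,"dy": 0,"dz": 0,"rx": 0,"ry": 0,"rz": 0,"claw": 255},{"dx": -0.2,"dy": 0,"dz": 0,"rx": 0,"ry": 0,"rz": 0,"claw": 255}]}}

```text
t: 5.62
eef_pos: [527.0, -61.9, 28.5]
eef_rot: [0.0, 1.0, -0.004, -0.0]
force: [2.3, -2.2, 1.5]
width: 0.006
finger_force: 1.2
```

>>> {"method": "carry_out", "body": {"moves": [{"dx": -0.15,"dy": 0,"dz": 0,"rx": 0,"ry": 0,"rz": 0,"claw": 255},{"dx": -0.15,"dy": 0,"dz": 0,"rx": 0,"ry": 0,"rz": 0,"claw": 255},{"dx": -0.15,"dy": 0,"dz": 0,"rx": 0,"ry": 0,"rz": 0,"claw": 255}]}}

```text
t: 5.87
eef_pos: [519.3, -61.8, 28.7]
eef_rot: [-0.0, 1.0, -0.004, 0.001]
force: [11.2, -3.2, -7.5]
width: 0.007
finger_force: 5.7
```

>>> {"method": "carry_out", "body": {"moves": [{"dx": -0.15,"dy": 0,"dz": 0,"rx": 0,"ry": 0,"rz": 0,"claw": 255},{"dx": -0.15,"dy": 0,"dz": 0,"rx": 0,"ry": 0,"rz": 0,"claw": 255}]}}

```text
t: 6.03
eef_pos: [519.2, -60.8, 29.9]
eef_rot: [-0.001, 1.0, -0.003, 0.006]
force: [26.2, -7.0, -16.1]
width: 0.007
finger_force: 13.1
```

>>> {"method": "carry_out", "body": {"moves": [{"dx": -0.1,"dy": 0,"dz": 0,"rx": 0,"ry": 0,"rz": 0,"claw": 255},{"dx": -0.1,"dy": 0,"dz": 0,"rx": 0,"ry": 0,"rz": 0,"claw": 255}]}}

```text
t: 6.2
eef_pos: [519.2, -60.2, 30.7]
eef_rot: [-0.001, 1.0, -0.002, 0.009]
force: [34.0, -9.2, -23.3]
width: 0.006
finger_force: 17.4
```

Firm stop reached at TCP x≈519. I back off the lip, rise, and go over to the front of the left tray.

>>> {"method": "carry_out", "body": {"moves": [{"dx": 0.4,"dy": 0,"dz": 0,"rx": 0,"ry": 0,"rz": 0,"claw": 255},{"dx": 0.4,"dy": 0,"dz": 0,"rx": 0,"ry": 0,"rz": 0,"claw": 255},{"dx": 0.4,"dy": 0,"dz": 0,"rx": 0,"ry": 0,"rz": 0,"claw": 255},{"dx": 0,"dy": 0,"dz": 0,"rx": 0,"ry": 0,"rz": 0,"claw": 255}]}}

```text
t: 6.53
eef_pos: [533.1, -61.8, 28.2]
eef_rot: [0.0, 1.0, -0.004, -0.0]
force: [1.1, 0.3, 0.2]
width: 0.005
finger_force: 0.0
```

>>> {"method": "carry_out", "body": {"moves": [{"dx": 0,"dy": 0,"dz": 0.8,"rx": 0,"ry": 0,"rz": 0,"claw": 255},{"dx": 0,"dy": 0,"dz": 1,"rx": 0,"ry": 0,"rz": 0,"claw": 255},{"dx": 0,"dy": 0,"dz": 1,"rx": 0,"ry": 0,"rz": 0,"claw": 255},{"dx": 0,"dy": 0,"dz": 1,"rx": 0,"ry": 0,"rz": 0,"claw": 255},{"dx": 0,"dy": 0,"dz": 1,"rx": 0,"ry": 0,"rz": 0,"claw": 255},{"dx": 0,"dy": 0.5,"dz": 1,"rx": 0,"ry": 0,"rz": 0,"claw": 255},{"dx": 0,"dy": 1,"dz": 1,"rx": 0,"ry": 0,"rz": 0,"claw": 255},{"dx": 0,"dy": 1,"dz": 1,"rx": 0,"ry": 0,"rz": 0,"claw": 255},{"dx": 0,"dy": 1,"dz": 0.5,"rx": 0,"ry": 0,"rz": 0,"claw": 255},{"dx": 0,"dy": 1,"dz": 0,"rx": 0,"ry": 0,"rz": 0,"claw": 255}]}}

```text
t: 7.37
eef_pos: [532.8, 29.1, 197.0]
eef_rot: [-0.0, 1.0, -0.004, 0.001]
force: [0.2, -0.4, -0.6]
width: 0.005
finger_force: 0.0
```

>>> {"method": "carry_out", "body": {"moves": [{"dx": 0,"dy": 1,"dz": 0,"rx": 0,"ry": 0,"rz": 0,"claw": 255},{"dx": 0,"dy": 1,"dz": 0,"rx": 0,"ry": 0,"rz": 0,"claw": 255},{"dx": 0,"dy": 1,"dz": 0,"rx": 0,"ry": 0,"rz": 0,"claw": 255},{"dx": 0,"dy": 1,"dz": 0,"rx": 0,"ry": 0,"rz": 0,"claw": 255},{"dx": 0,"dy": 0,"dz": 0,"rx": 0,"ry": 0,"rz": 0,"claw": 255}]}}

```text
t: 7.78
eef_pos: [531.8, 110.4, 194.0]
eef_rot: [0.0, 1.0, -0.003, -0.001]
force: [0.5, 0.2, -0.3]
width: 0.009
finger_force: 0.0
```

Run:
```python
from h import *
o=arm.get_obs();print(o['t'],o['eef_pos'],o['eef_rot'],o['force'])
cv2.imwrite("pics/w3.png",snapshot("wrist"))
```

```text
7.7833 [531.79221647 110.37713897 194.0094554 ] [ 5.46085262e-05  9.99995025e-01 -3.09542024e-03 -6.03949886e-04] [ 0.54754541  0.23857459 -0.25340272]
```

View pics/w3.png

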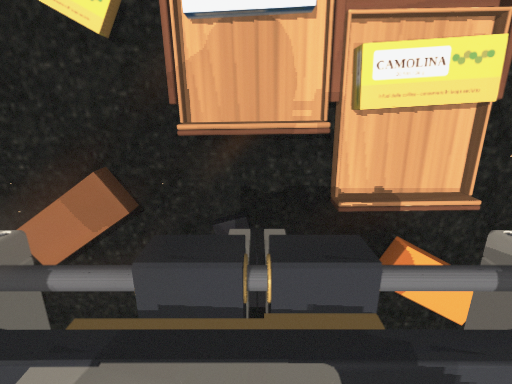

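The right tray is drawn out with its box in place. The left lip is straight ahead at (254,127). A black pack shows at (235,222), so I'll check its extent before descending.

Run:
```python
from h import *
print(ray("wrist",[[215,224],[246,217],[254,222]],15).round(),ray("wrist",[[254,129]],48).round())
print(ray("scene",[[208,193],[226,183],[233,187],[214,202]],15).round())
```

```text
[[467. 163.  15.]
 [476. 123.  15.]
 [469. 113.  15.]] [[588. 112.  48.]]
[[386. 150.  15.]
 [474. 161.  15.]
 [488. 127.  15.]
 [385.  95.  15.]]
```

>>> {"method": "carry_out", "body": {"moves": [{"dx": 0.5,"dy": 0,"dz": -0.5,"rx": 0,"ry": 0,"rz": 0,"claw": 255},{"dx": 0.5,"dy": 0,"dz": -1,"rx": 0,"ry": 0,"rz": 0,"claw": 255},{"dx": 0,"dy": 0,"dz": -1,"rx": 0,"ry": 0,"rz": 0,"claw": 255},{"dx": 0,"dy": 0,"dz": -1,"rx": 0,"ry": 0,"rz": 0,"claw": 255},{"dx": 0,"dy": 0,"dz": -1,"rx": 0,"ry": 0,"rz": 0,"claw": 255},{"dx": 0,"dy": 0,"dz": -1,"rx": 0,"ry": 0,"rz": 0,"claw": 255},{"dx": 0,"dy": 0,"dz": -1,"rx": 0,"ry": 0,"rz": 0,"claw": 255},{"dx": 0,"dy": 0,"dz": -1,"rx": 0,"ry": 0,"rz": 0,"claw": 255},{"dx": 0,"dy": 0,"dz": -0.8,"rx": 0,"ry": 0,"rz": 0,"claw": 255},{"dx": 0,"dy": 0,"dz": 0,"rx": 0,"ry": 0,"rz": 0,"claw": 255}]}}

```text
t: 8.67
eef_pos: [550.0, 105.8, 24.6]
eef_rot: [0.001, 1.0, -0.005, -0.003]
force: [-0.5, -0.1, -0.3]
width: 0.006
finger_force: 0.0
```

>>> {"method": "carry_out", "body": {"moves": [{"dx": 0.3,"dy": 0,"dz": 0,"rx": 0,"ry": 0,"rz": 0,"claw": 255},{"dx": 0.3,"dy": 0,"dz": 0,"rx": 0,"ry": 0,"rz": 0,"claw": 255},{"dx": 0.3,"dy": 0,"dz": 0,"rx": 0,"ry": 0,"rz": 0,"claw": 255},{"dx": 0.2,"dy": 0,"dz": 0,"rx": 0,"ry": 0,"rz": 0,"claw": 255},{"dx": 0.2,"dy": 0,"dz": 0,"rx": 0,"ry": 0,"rz": 0,"claw": 255},{"dx": 0.2,"dy": 0,"dz": 0,"rx": 0,"ry": 0,"rz": 0,"claw": 255}]}}

```text
t: 9.17
eef_pos: [582.9, 108.1, 29.1]
eef_rot: [-0.0, 1.0, -0.004, 0.0]
force: [-2.8, 1.2, 1.6]
width: 0.003
finger_force: 1.2
```

>>> {"method": "carry_out", "body": {"moves": [{"dx": 0.2,"dy": 0,"dz": 0,"rx": 0,"ry": 0,"rz": 0,"claw": 255},{"dx": 0.2,"dy": 0,"dz": 0,"rx": 0,"ry": 0,"rz": 0,"claw": 255},{"dx": 0.2,"dy": 0,"dz": 0,"rx": 0,"ry": 0,"rz": 0,"claw": 255},{"dx": 0.2,"dy": 0,"dz": 0,"rx": 0,"ry": 0,"rz": 0,"claw": 255},{"dx": 0.15,"dy": 0,"dz": 0,"rx": 0,"ry": 0,"rz": 0,"claw": 255}]}}

```text
t: 9.58
eef_pos: [601.9, 108.2, 28.6]
eef_rot: [0.0, 1.0, -0.004, 0.0]
force: [-2.2, 1.0, 1.4]
width: 0.009
finger_force: 1.1
```

>>> {"method": "carry_out", "body": {"moves": [{"dx": 0.15,"dy": 0,"dz": 0,"rx": 0,"ry": 0,"rz": 0,"claw": 255},{"dx": 0.15,"dy": 0,"dz": 0,"rx": 0,"ry": 0,"rz": 0,"claw": 255}]}}

```text
t: 9.75
eef_pos: [603.8, 107.6, 27.8]
eef_rot: [0.001, 1.0, -0.004, -0.004]
force: [-23.9, 6.2, 15.6]
width: 0.003
finger_force: 12.0
```

>>> {"method": "carry_out", "body": {"moves": [{"dx": 0.15,"dy": 0,"dz": 0,"rx": 0,"ry": 0,"rz": 0,"claw": 255},{"dx": 0.15,"dy": 0,"dz": 0,"rx": 0,"ry": 0,"rz": 0,"claw": 255}]}}

```text
t: 9.92
eef_pos: [603.9, 106.8, 27.0]
eef_rot: [0.002, 1.0, -0.005, -0.008]
force: [-44.3, 11.9, 29.4]
width: 0.006
finger_force: 22.2
```

Home at TCP x≈604, with force rising to a hard stop. I back off and lift clear.

>>> {"method": "carry_out", "body": {"moves": [{"dx": -0.5,"dy": 0,"dz": 0,"rx": 0,"ry": 0,"rz": 0,"claw": 255},{"dx": -0.6,"dy": 0,"dz": 0,"rx": 0,"ry": 0,"rz": 0,"claw": 255},{"dx": -0.6,"dy": 0,"dz": 0,"rx": 0,"ry": 0,"rz": 0,"claw": 255},{"dx": 0,"dy": 0,"dz": 0.8,"rx": 0,"ry": 0,"rz": 0,"claw": 255},{"dx": 0,"dy": 0,"dz": 1,"rx": 0,"ry": 0,"rz": 0,"claw": 255},{"dx": 0,"dy": 0,"dz": 1,"rx": 0,"ry": 0,"rz": 0,"claw": 255},{"dx": 0,"dy": 0,"dz": 1,"rx": 0,"ry": 0,"rz": 0,"claw": 255},{"dx": 0,"dy": 0,"dz": 1,"rx": 0,"ry": 0,"rz": 0,"claw": 255},{"dx": 0,"dy": 0,"dz": 1,"rx": 0,"ry": 0,"rz": 0,"claw": 255},{"dx": 0,"dy": 0,"dz": 1,"rx": 0,"ry": 0,"rz": 0,"claw": 255}]}}

```text
t: 10.75
eef_pos: [580.0, 108.3, 165.8]
eef_rot: [-0.0, 1.0, -0.004, 0.001]
force: [0.1, -0.1, 0.2]
width: 0.007
finger_force: 0.0
```

>>> {"method": "carry_out", "body": {"moves": [{"dx": 0,"dy": 0,"dz": 1,"rx": 0,"ry": 0,"rz": 0,"claw": 255},{"dx": 0,"dy": 0,"dz": 1,"rx": 0,"ry": 0,"rz": 0,"claw": 255},{"dx": 0,"dy": 0,"dz": 0,"rx": 0,"ry": 0,"rz": 0,"claw": 255},{"dx": 0,"dy": 0,"dz": 0,"rx": 0,"ry": 0,"rz": 0,"claw": 255}]}}

```text
t: 11.08
eef_pos: [580.6, 108.6, 206.0]
eef_rot: [-0.001, 1.0, -0.004, 0.002]
force: [-0.0, -0.4, -0.8]
width: 0.005
finger_force: 0.0
```

Run:
```python
from h import *
cv2.imwrite("pics/w4.png",snapshot("wrist"))
print(arm.get_obs()['eef_pos'],ray("wrist",[[256,100]],48))
```

```text
[579.79075107 108.28177148 204.73453321] [[665.43720098 108.69912124  48.        ]]
```

View pics/w4.png

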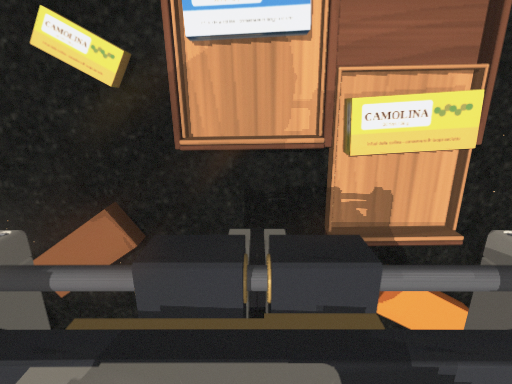

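The left lip (row ~145) is flush with the rack front, and the right tray is fully out (lip at row ~238) with both boxes lying in place.

```bash
python3 -c "
from plant import arm
print(arm.close_job())"
```

```text
the job is handed in; nothing more can be done
None
```

I drew the right tray, which holds the yellow tea box, out to its stop, then pushed the left tray with the blue box fully home. Neither box was touched, the arm ended clear of everything, and I handed the job in at about 11 s.

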